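# Strip the last graphite roller off a bent pipe-rest axle

### The arm

A 6-joint arm with a two-finger parallel gripper is mounted at the origin on the work surface. World frame = base frame: x ahead of the robot, y to its left, z up, the work surface at z = 0. Lengths are in m, angles in rad, forces in N, time in s.
With the tool pointing down it reaches from about 0.225 to 0.725 m from the base axis. Payload 3.1 kg.
Tool frame: the origin (TCP) lies at the very end of the fingers, on their centre line; the grasp point (between the pads) lies 19 mm behind it; z points along the fingers, y is the line along which they close (so a half turn about z gives the same grasp; the last joint's range is limited). The gripper opens to 85 mm and grips with 20 to 120 N. Pads are 22 mm wide; open, the fingers measure 114 mm over their backs; the gripper's body (76 mm by 85 mm) begins 54 mm behind the grasp point. The pads swing forward as they close: fully open they stand 13 mm farther back than shut.
Start: joints at [1.141, 0.048, 0.099, 1.622, 0, 1.443], TCP at [0.156, 0.501, 0.231] pointing down, gripper open.
Joint ranges: [-2.91, 2.91], [-0.99, 1.94], [-1.21, 1.42], [-2.12, 2.29], [-1.49, 1.47], [-3.14, 3.14]. Speed limits (rad/s): [2.79, 2.79, 3.14, 3.14, 3.14, 3.14].

### API

Orientations are given as a unit quaternion [x, y, z, w].
In Python, from rig import r gives the robot as it stands.
- The arm moves only by the shell command python3 -m pendant 'ROWS' [FORCE]. ROWS is JSON, a list of rows, each a list of 3 entries, a list of its own where there are three numbers: the closure, from -1 (fully open) to 1 (shut), then the shift along the tool's x, y, z in m, then the turn, a rotation vector about the tool's x, y, z in rad. In form: [[hand, [x, y, z], [rx, ry, rz]], ...]. A call has 1 to 20 rows; each row shifts and turns the commanded pose from where the row before left it, along the tool's axes as they then stand; what a row does not reach is not made up. A row lasts 1/10 s, in which the tool goes at most 50 mm and 8.59 degrees, less where a joint would pass 70% of its speed; a pose out of reach is approached as far as the arm can. A call with a gripper value outside its range is refused whole. The fingers move at their own pace and stop on an object; FORCE is the grip in N (left out, the last holds). Time passes only in rows, so rows that do not move let the fingers close. It gives the time, the measured TCP pose, the force, the opening and the grip force at its end, in the units of the state.
- r.get_obs(): the state, without advancing time (a new reading comes with each control period).
- r.camera(name): name is "scene" or "top" or "wrist"; returns a dict with "image" (480x640x3 uint8, red, green, blue), "depth" (480x640 float32, m along the optical axis (not along the pixel's ray), 0 where there is no reading), "K" (3x3 intrinsics, pixels), "eye" and "attitude" of the camera in the world. Camera axes: x right, y up, looking along -z (the intrinsics and any distortion apply to the point x, -y, -z); pixel columns grow to the right and rows downward; lengths in m; the calibration is good to about 2 mm. A picture is of the moment at which its call begins.
- r.sign_off(): hands the job in; it is judged then, once.
The state is a dict: "clock": time; "joint_pos": joint angles; "qvel": joint speeds; "tau": joint torques, N m; "tool_pos": TCP position; "eef_rot": TCP orientation; "contact_force": force on the tool from outside, world axes, zero at the start; "moment": the same for the moment, N m; "gripper_width": finger opening in m; "finger_force": force on a finger pad.
Only numpy, scipy, OpenCV 4.12 (cv2) and the standard library are available. Lean on these libraries where they do the work, as an engineer would, in place of code of your own. Each camera call takes 0.05 s, during which the arm holds its last target. There are 200 camera calls.

### The job

The pipe rest is being stripped because its axles have been knocked out of true; one roller is already off and lies in the wooden tray. Pull the lock pin of the roller that is still on, then ease that roller along its bent axle and off the open end by feel, without forcing it against the axle, for the graphite bore chips easily. Put the pin and the roller in the tray, setting the roller down gently, and leave the other roller and the tools as they lie.

Things in the scene. Friction and masses are not known exactly. Their poses are not given: they have to be found in the camera images.
- rest: Sage-green steel pipe rest, bolted down: foot plate and upright, 180 wide. Origin: table level under the upright's front face, z up. Two steel axles 132 long, 22 thick, 90 apart, at height 130, stand out from that face roughly along -y, outer end free. Their poses (axle: has the roller; axle_bare) are not measured: level, but bent up to 5 deg sideways. First 28 mm: thicker shoulder.
- roller: Graphite roller threaded on one axle (left or right): tube 54 outside, 36 long, bore 25 over the 22 mm axle, 110 to 180 g. Origin at its centre, y along its axis, -y to the open end. It hangs on the axle with 1.5 mm play all round and cocked 2 to 3.5 deg sideways, so its own axis is not the axle's direction. Brittle: over 8 N between roller and axle chips it.
- pin: Steel lock pin, 50 long, 25 g, standing in a slot through the axle's squared outer end and so blocking the roller; loose by 2 mm sideways. Origin at its lower tip, z up to the knob. Shank 6 thick, collar 13.6 wide at 22 to 26 resting on the axle, knob 14 thick at 34 to 50. Lifts straight out; clear of the axle after 25 mm.
- pin_knob (a point): Middle of the pin's knob, on its axis, 42 mm from the tip.
- tray: Fixed wooden tray 300 x 180 x 36, walls 7 thick. Origin under its centre, z up. Plywood floor 10 above the bench. Partition 24 high at x = 69: narrow part on its +x side, wide part on its -x side. Wide part has ribs 4 high along y at x = -118, -82, -46, -10, 26; a roller lying with its axis along y between two ribs stays put, centre at z = 37. All in mm.
- roller2: The roller taken off before, the same, lying in the tray's wide part near x = -100, axis along the tray's y. Origin at its centre. Leave it.
- pin2: The pin taken off before, lying in the tray's narrow part, on its +y side. Origin at its middle. It may be touched.
- jacks: Glassblower's steel jacks (spring tongs) lying on the bench, 250 x 65, 16 high. Origin under the middle, y to the blades. Leave them.
- block: Cherry-wood shaping block: a cup 76 wide, 42 high, with a handle, 260 long in all, on the bench. Origin under its middle, y to the cup. Leave it.
There are look-alikes about, which are no part of the job. What is shaped like the roller but green or yellow is not meant. Leave any orange or pink look-alike of the rest alone.

How it is judged:
By the outcome, as a careful person would: the job done as asked, in the order asked, and still so for the second after the job is handed in, with the robot touching nothing.
It also fails if it takes over 72 s, if anything falls off the work surface, if the arm or the gripper's body presses on something with over 40 N, if the wrist force passes 120 N, or if a joint passes its speed limit or range.

## Working session

There is one attempt and no reset: what is moved stays moved. The work goes in short steps, Python scripts to look and compute and a shell command to move; the robot and the scene stay as the last step left them, time stands still between calls to the robot, and variables do not carry over. Pictures are saved under pics/ and viewed, at most 10 in all, crops included, and the job is handed in when it is done.

```bash
ls; mkdir -p pics; cat > h.py <<'E'
import numpy as np,cv2
from rig import r
from scipy.spatial.transform import Rotation as R
def att(a):
    a=np.array(a,float)
    return R.from_quat(a).as_matrix() if a.size==4 else (a if a.shape==(3,3) else R.from_rotvec(a).as_matrix())
def cloud(c):
    K=np.array(c['K']);d=c['depth'];v,u=np.mgrid[:d.shape[0],:d.shape[1]]
    p=np.dstack([(u-K[0,2])/K[0,0]*d,-(v-K[1,2])/K[1,1]*d,-d])
    return p@att(c['attitude']).T+np.array(c['eye'])
def save(n,im): cv2.imwrite('pics/'+n,im[...,::-1])
def tool():
    o=r.get_obs();return np.array(o['tool_pos']),R.from_quat(o['eef_rot']),o
E
python3 - <<'E'
from h import *
for n in('scene','top'):
    c=r.camera(n);save(n+'0.png',c['image']);np.savez('/tmp/'+n,**{k:np.array(v) for k,v in c.items() if k!='name'})
    print(n,{k:(np.array(v).round(4).tolist()) for k,v in c.items() if k not in('image','depth')})
o=r.get_obs();print({k:np.round(v,4).tolist() for k,v in o.items()})
E
```

```text
pics
scene {'K': [[600.1074, 0.0, 322.7015], [0.0, 600.1074, 231.7256], [0.0, 0.0, 1.0]], 'eye': [0.9324, -0.637, 0.8678], 'attitude': [0.4099, 0.1148, 0.2649, 0.8653]}
top {'K': [[548.7841, 0.0, 318.2494], [0.0, 548.7841, 246.2787], [0.0, 0.0, 1.0]], 'eye': [0.2264, 0.134, 1.3538], 'attitude': [0.0516, -0.0666, -0.7021, 0.7071]}
{'clock': 0.1, 'joint_pos': [1.1412, 0.0487, 0.0977, 1.622, 0.0, 1.443], 'qvel': [-0.0012, 0.0001, 0.0045, 0.0003, 0.0002, -0.0013], 'tau': [0.0025, -33.9853, 32.0934, 0.0159, -0.0001, 0.0], 'tool_pos': [0.1558, 0.5008, 0.2302], 'eef_rot': [0.1503, 0.9886, -0.001, -0.0003], 'contact_force': [0.3258, -0.1828, -1.0456], 'moment': [-0.0289, 0.0093, -0.034], 'finger_force': 0.0, 'gripper_width': 0.0854}
```

View pics/scene0.png

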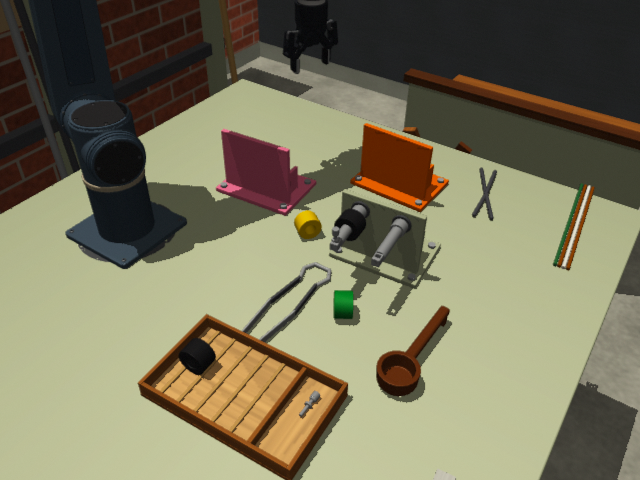

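View pics/top0.png

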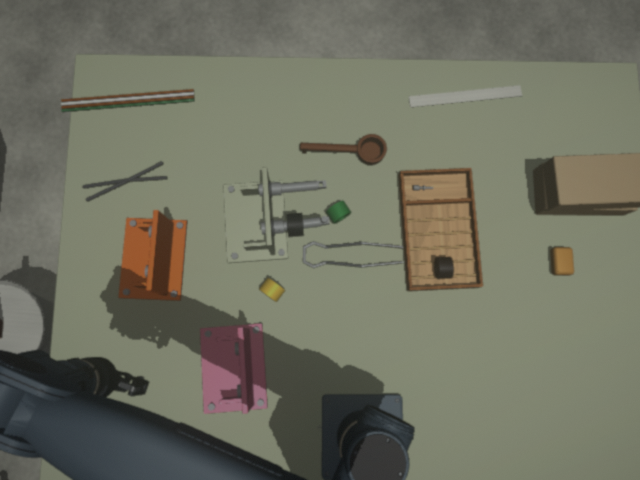

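The scene shows four roller-shaped things:
- Black roller on the sage rest's left axle, at scene (350,222) and top (295,224). This is the one to remove.
- Black roller in the tray, at scene (197,356). This is roller2, to be left.
- Yellow decoy at scene (308,224).
- Green decoy at scene (344,304).

The pink and orange rests are look-alikes. The target pin stands at the axle end, near scene (337,236), and pin2 lies in the tray at (310,402).

```bash
python3 - <<'E'
from h import *
S=dict(np.load('/tmp/scene.npz'));T=dict(np.load('/tmp/top.npz'))
a=cv2.resize(S['image'][185:285,315:445],(780,600),interpolation=cv2.INTER_CUBIC)
save('crop1.png',a)
P={'s':cloud(S),'t':cloud(T)}
for n,pts in (('t',[(295,224),(320,219),(325,184),(300,187),(268,175),(268,235),(280,225),(443,267),(404,173),(470,171),(480,287),(407,289),(365,430),(230,190),(422,188)]),('s',[(350,222),(337,236),(335,243),(380,262),(405,222),(209,320),(345,385),(290,467),(143,387),(344,304)])):
    for u,v in pts: print(n,u,v,P[n][v,u].round(4))
# cloud around rest above 0.09
for n in 'st':
    q=P[n].reshape(-1,3);m=(q[:,2]>.05)&(q[:,2]<.3)&(q[:,0]>.3)&(q[:,0]<.75)&(q[:,1]>.1)&(q[:,1]<.45)
    q=q[m];print(n,len(q),q.min(0),q.max(0))
E
```

```text
t 295 224 [0.4794 0.1611 0.1525]
t 320 219 [0.4945 0.105  0.1385]
t 325 184 [0.5773 0.0938 0.1362]
t 300 187 [0.5684 0.151  0.1403]
t 268 175 [0.6038 0.2265 0.1145]
t 268 235 [0.4522 0.2202 0.1611]
t 280 225 [0.4781 0.1948 0.1464]
t 443 267 [ 0.3979 -0.1919  0.0577]
t 404 173 [ 0.6377 -0.1076  0.0333]
t 470 171 [ 0.6459 -0.2751  0.0304]
t 480 287 [ 0.354  -0.2904  0.0214]
t 407 289 [ 0.3497 -0.1148  0.0008]
t 365 430 [0.0573 0.0212 0.2751]
t 230 190 [0.5939 0.3283 0.0148]
t 422 188 [ 0.6036 -0.155   0.0186]
s 350 222 [0.4931 0.144  0.1531]
s 337 236 [0.4874 0.1075 0.1406]
s 335 243 [0.4949 0.0888 0.1401]
s 380 262 [0.5842 0.1025 0.1284]
s 405 222 [0.5758 0.2134 0.1453]
s 209 320 [ 0.3568 -0.1202  0.0327]
s 345 385 [ 0.6417 -0.1034  0.0369]
s 290 467 [ 0.6514 -0.2722  0.0374]
s 143 387 [ 0.3656 -0.2919  0.0315]
s 344 304 [0.5477 0.0431 0.0476]
s 4324 [0.32066445 0.10056559 0.05001047] [0.60995133 0.29909803 0.16955081]
t 2357 [0.32152959 0.10027379 0.05001783] [0.61018131 0.29632753 0.16969265]
```

View pics/crop1.png

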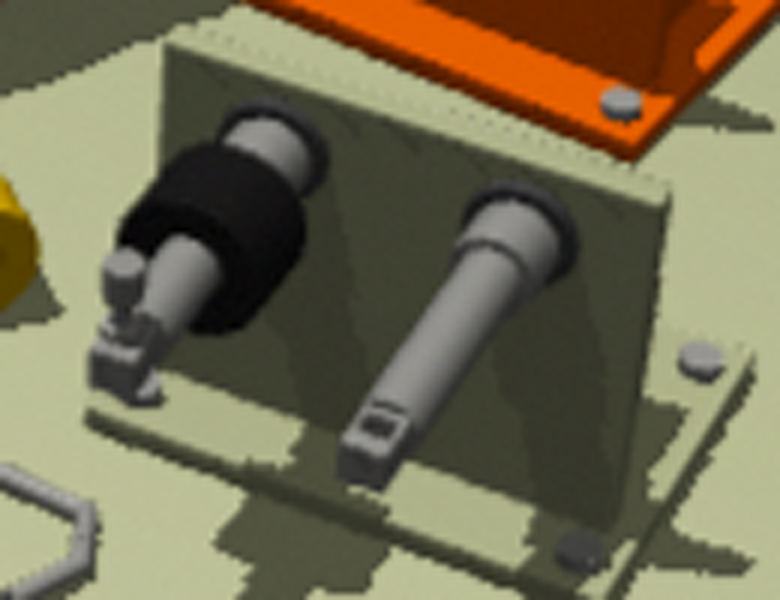

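The crop confirms the choice. The black roller sits on the sage rest's left axle, with the pin upright at that axle's end, at crop (125,300). The right axle is bare. Next I move above it for a close wrist view.

```bash
cat >> h.py <<'E'
def delta(p,yaw=None):
    "tool-frame shift to world TCP p, and turn about tool z to bring tool x to world yaw (deg)"
    t,q,o=tool();print('tool-shift',q.inv().apply(np.array(p)-t).round(4))
    x=q.apply([1,0,0]);y=np.degrees(np.arctan2(x[1],x[0]));print('yaw',y.round(2),'turn about tool z(rad)',None if yaw is None else np.radians(-((yaw-y+180)%360-180)).round(4),'tilt z',q.apply([0,0,1]).round(4))
E
python3 -m pendant '[[-1,[-0.04,-0.023,-0.005],[0,0,0]],[-1,[-0.04,-0.023,-0.005],[0,0,0]],[-1,[-0.04,-0.023,-0.005],[0,0,0]],[-1,[-0.04,-0.023,-0.005],[0,0,0]],[-1,[-0.04,-0.023,-0.005],[0,0,0]],[-1,[-0.04,-0.023,-0.005],[0,0,0]],[-1,[-0.04,-0.023,-0.005],[0,0,0]],[-1,[-0.04,-0.023,-0.005],[0,0,0]],[-1,[-0.04,-0.023,-0.005],[0,0,0]],[-1,[-0.04,-0.023,-0.005],[0,0,0]],[-1,[-0.04,-0.023,-0.005],[0,0,0]],[-1,[0,0,0],[0,0,0.141]],[-1,[0,0,0],[0,0,0.141]],[-1,[0,0,0],[0,0,0.141]],[-1,[0,0,0],[0,0,0.141]],[-1,[0,0,0],[0,0,0.141]],[-1,[0,0,0],[0,0,0.141]],[-1,[0,0,0],[0,0,0.141]],[-1,[0,0,0],[0,0,0.141]],[-1,[0,0,0],[0,0,0.141]]]'
python3 - <<'E'
from h import *
c=r.camera('wrist');save('w1.png',c['image']);np.savez('/tmp/w1',**{k:np.array(v) for k,v in c.items()})
print(c['eye'],c['attitude'],c['K']);delta([.49,.1,.2],90);print(tool()[2]['joint_pos'],tool()[0])
E
```

```text
clock: 2.1
tool_pos: [0.5007, 0.1289, 0.2856]
eef_rot: [0.709, 0.705, -0.001, -0.0]
contact_force: [-0.1, 0.2, 0.2]
gripper_width: 0.0857
finger_force: 0.0
[0.50203898 0.20856602 0.42758442] [-0.15745488  0.00118938 -0.00319912  0.98752028] [[413.42080776   0.         325.18354775]
 [  0.         413.42080776 238.9502774 ]
 [  0.           0.           1.        ]]
tool-shift [-0.029  -0.0103  0.0857]
yaw 89.46 turn about tool z(rad) -0.0094 tilt z [-1.3e-03 -1.0e-04 -1.0e+00]
[1.22183515e-01 5.00215615e-02 2.10293949e-01 1.73240226e+00
 2.53770302e-05 1.70238188e+00] [0.50070085 0.12889421 0.28564099]
```

View pics/w1.png

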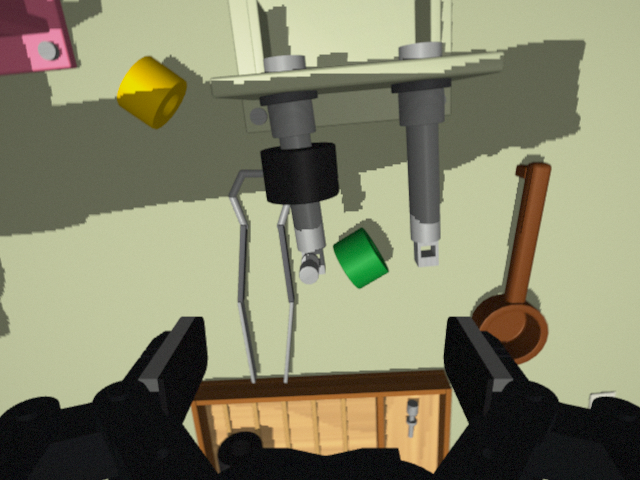

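The wrist view shows the roller at (300,173), cocked on its axle, with the axle running from (285,60) to (312,245). The pin knob is at (310,266), the bare axle at (424,170), and the tray at the bottom. I'll fit cylinders to the depth points.

```bash
cat >> h.py <<'E'
from scipy.optimize import least_squares
def cyl(q,rad,z0=None):
    "axis x=a+b*(y-ym), z=c (level); fixed radius"
    ym=q[:,1].mean()
    f=lambda p:(np.hypot((q[:,0]-p[0]-p[1]*(q[:,1]-ym))*np.cos(np.arctan(p[1])),q[:,2]-p[2])-rad)*1e3
    s=least_squares(f,[q[:,0].mean(),0,.13],loss='soft_l1');e=np.abs(f(s.x))
    print('n',len(q),'x %.4f at y %.4f z %.4f slope %.4f (%.2f deg) med|res| %.2fmm  y range %.4f %.4f'%(s.x[0],ym,s.x[2],s.x[1],np.degrees(np.arctan(s.x[1])),np.median(e),*np.percentile(q[:,1],[2,98])))
    return s.x,ym
def load(f): return dict(np.load('/tmp/%s.npz'%f))
E
python3 - <<'E'
from h import *
W=load('w1');P=cloud(W);im=W['image'].astype(int);mx=im.max(2);
v,u=np.mgrid[:480,:640]
def box(a,b,c,d):return (u>=a)&(u<=b)&(v>=c)&(v<=d)
q=lambda m:P[m&(W['depth']>0)]
print('eye',W['eye'],'image pts',[P[v_,u_].round(4).tolist() for u_,v_ in((310,266),(300,173),(312,240),(424,240),(424,130),(290,120),(312,255))])
ax=q(box(288,330,206,228)&(P[...,2]>.128));cyl(ax,.011)
ax2=q(box(283,315,136,142)&(P[...,2]>.128));cyl(ax2,.011)
cyl(np.vstack([ax,ax2]),.011)
ro=q(box(250,350,143,205)&(mx<45)&(P[...,2]>.125));
print('ro z',np.percentile(ro[:,2],[5,50,95,99]));
cyl(ro[ro[:,2]>.135],.027)
cyl(q(box(405,445,130,215)&(P[...,2]>.13)),.011)
kn=q(box(295,335,245,285)&(P[...,2]>.160));print('knob',len(kn),kn.mean(0),kn.min(0),kn.max(0))
for z in (.142,.146,.15):
  k=q(box(295,335,235,290)&(abs(P[...,2]-z)<.002));print(z,len(k),k.min(0),k.max(0))
ends=q(box(295,335,215,290)&(P[...,2]>.125)&(P[...,2]<.145));print('end y',ends[:,1].min())
# tray walls
w=cloud(load('top')).reshape(-1,3);m=(w[:,2]>.03)&(w[:,2]<.042)&(w[:,0]>.33)&(w[:,0]<.67)&(w[:,1]>-.31)&(w[:,1]<-.08)
print('tray',m.sum(),cv2.minAreaRect((w[m,:2]*1000).astype(np.float32)))
w=cloud(load('scene')).reshape(-1,3);m=(w[:,2]>.03)&(w[:,2]<.042)&(w[:,0]>.33)&(w[:,0]<.67)&(w[:,1]>-.31)&(w[:,1]<-.08)
print('tray',m.sum(),cv2.minAreaRect((w[m,:2]*1000).astype(np.float32)))
E
```

```text
eye [0.50203898 0.20856602 0.42758442] image pts [[0.4906, 0.103, 0.1643], [0.4848, 0.1652, 0.1549], [0.4914, 0.114, 0.1407], [0.5735, 0.113, 0.1395], [0.5682, 0.1912, 0.1395], [0.4784, 0.1985, 0.1448], [0.4913, 0.103, 0.1426]]
n 683 x 0.4873 at y 0.1307 z 0.1293 slope -0.1438 (-8.18 deg) med|res| 0.37mm  y range 0.1221 0.1390
n 194 x 0.4796 at y 0.1858 z 0.1293 slope -0.2198 (-12.39 deg) med|res| 0.49mm  y range 0.1836 0.1882
n 877 x 0.4856 at y 0.1429 z 0.1293 slope -0.1378 (-7.85 deg) med|res| 0.39mm  y range 0.1223 0.1878
ro z [0.13812051 0.15148666 0.15506554 0.15569544]
n 3905 x 0.4829 at y 0.1635 z 0.1276 slope -0.0921 (-5.26 deg) med|res| 0.40mm  y range 0.1454 0.1808
n 2641 x 0.5718 at y 0.1624 z 0.1293 slope -0.1027 (-5.87 deg) med|res| 0.37mm  y range 0.1325 0.1904
knob 331 [0.48976622 0.09806115 0.16494245] [0.48282724 0.09013265 0.16002678] [0.49605571 0.1044647  0.16691292]
0.142 199 [0.48370556 0.09510265 0.14000329] [0.49632556 0.1178356  0.14327043]Traceback (most recent call last):
  File "<stdin>", line 16, in <module>
    return umr_minimum(a, axis, None, out, keepdims, initial, where)
ValueError: zero-size array to reduction operation minimum which has no identity
```

```bash
python3 - <<'E'
from h import *
delta([.4895,.0975,.147],90)
def rect(f):
    w=cloud(load(f)).reshape(-1,3);m=(w[:,2]>.028)&(w[:,2]<.045)&(w[:,0]>.33)&(w[:,0]<.67)&(w[:,1]>-.31)&(w[:,1]<-.08)
    w=w[m];print('z',np.median(w[:,2]));return cv2.minAreaRect((w[:,:2]*1000).astype(np.float32))
print(rect('top'),rect('scene'))
# refined tray: scene view plane cast of mask corners; roller2 and pin2
S=load('scene');P=cloud(S);im=S['image'].astype(int)
m=(P[...,2]>.04)&(P[...,2]<.07)&(P[...,1]<-.1)&(P[...,1]>-.3)&(P[...,0]>.35)&(P[...,0]<.65);print('roller2',np.percentile(P[m],[2,50,98],axis=0).round(4).tolist())
E
```

```text
tool-shift [-0.0315 -0.0107  0.1387]
yaw 89.46 turn about tool z(rad) -0.0094 tilt z [-1.3e-03 -1.0e-04 -1.0e+00]
z 0.03433374242151144
z 0.03592498046345605
((499.63214111328125, -195.88018798828125), (301.5917053222656, 182.2765655517578), 3.1450231075286865) ((498.1418151855469, -195.54446411132812), (303.36212158203125, 182.8991241455078), 3.029446601867676)
roller2 [[0.3642, -0.2806, 0.0401], [0.4099, -0.2017, 0.0581], [0.6317, -0.1136, 0.0668]]
```

```bash
python3 -m pendant '[[-1,[-0.031,-0.011,0.04],[0,0,-0.009]],[-1,[0,0,0.049],[0,0,0]],[-1,[0,0,0],[0,0,0]],[-1,[0,0,0],[0,0,0]]]'; python3 -c "
from h import *
delta([.4895,.0975,.147],90)"
```

```text
clock: 2.55
tool_pos: [0.4885, 0.099, 0.1969]
eef_rot: [0.703, 0.711, -0.002, -0.002]
contact_force: [0.7, -0.4, 1.2]
gripper_width: 0.0855
finger_force: 0.0
tool-shift [-0.0015  0.0013  0.0499]
yaw 90.58 turn about tool z(rad) 0.0102 tilt z [-5.6e-03 -2.0e-04 -1.0e+00]
```

```bash
python3 -m pendant '[[-1,[-0.001,0.001,0.025],[0,0,0]],[-1,[0,0,0.025],[0,0,0]],[-1,[0,0,0],[0,0,0]],[1,[0,0,0],[0,0,0]],[1,[0,0,0],[0,0,0]],[1,[0,0,0],[0,0,0]],[1,[0,0,0],[0,0,0]],[1,[0,0,0],[0,0,0]],[1,[0,0,0],[0,0,0]],[1,[0,0,0],[0,0,0]],[1,[0,0,0],[0,0,0]]]' 25; python3 -c "
from h import *
delta([.4895,.0975,.147],90)"
```

```text
clock: 3.65
tool_pos: [0.4915, 0.098, 0.1494]
eef_rot: [0.704, 0.71, 0.0, 0.0]
contact_force: [-1.2, 0.5, 5.2]
gripper_width: 0.0128
finger_force: 24.5
tool-shift [-0.0005 -0.002   0.0024]
yaw 90.52 turn about tool z(rad) 0.009 tilt z [ 8.e-04  1.e-04 -1.e+00]
```

```bash
python3 -m pendant '[[1,[0,0,-0.01],[0,0,0]],[1,[0,0,-0.01],[0,0,0]],[1,[0,0,-0.015],[0,0,0]],[1,[0,0,-0.02],[0,0,0]],[1,[0,0,-0.04],[0,0,0]],[1,[0,0,0],[0,0,0]],[1,[0,0,0],[0,0,0]]]'; python3 -c "
from h import *
c=r.camera('wrist');save('w2.png',c['image']);np.savez('/tmp/w2',**{k:np.array(v) for k,v in c.items()})
a=np.radians(3.1);X=np.array([np.cos(a),np.sin(a)]);Y=np.array([-X[1],X[0]]);t=np.array([.499,-.1957]);print('pin spot',t+.107*X-.04*Y,'roller spot', t+.008*X, t-.028*X)
delta([*(t+.107*X-.03*Y),.25],93.1)"
```

```text
clock: 4.35
tool_pos: [0.4925, 0.0981, 0.2461]
eef_rot: [0.704, 0.71, 0.002, 0.001]
contact_force: [0.5, 0.1, -0.1]
gripper_width: 0.0126
finger_force: 24.9
pin spot [ 0.60800658 -0.22985503] roller spot [ 0.50698829 -0.19526737] [ 0.47104097 -0.19721421]
tool-shift [-0.3189  0.1129 -0.0053]
yaw 90.52 turn about tool z(rad) -0.0451 tilt z [ 1.3e-03  1.0e-04 -1.0e+00]
```

View pics/w2.png

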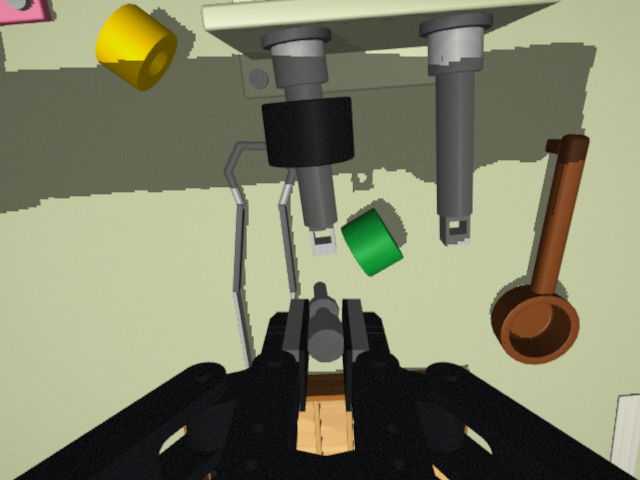

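The pin is out and held between the fingers at (325,330), and the slot at (322,240) is empty. Next the pin goes into the tray's narrow part.

```bash
python3 -m pendant '[[1,[-0.039,0.014,0],[0,0,0]],[1,[-0.039,0.014,0],[0,0,0]],[1,[-0.039,0.014,0],[0,0,0]],[1,[-0.039,0.014,0],[0,0,0]],[1,[-0.039,0.014,0],[0,0,0]],[1,[-0.039,0.014,0],[0,0,0]],[1,[-0.039,0.014,0],[0,0,0]],[1,[-0.039,0.014,0],[0,0,0]],[1,[0,0,0.04],[0,0,-0.045]],[1,[0,0,0.04],[0,0,0]],[1,[0,0,0.04],[0,0,0]],[1,[0,0,0.04],[0,0,0]],[1,[0,0,0.02],[0,0,0]],[1,[0,0,0.01],[0,0,0]],[1,[0,0,0.006],[0,0,0]],[1,[0,0,0],[0,0,0]],[1,[0,0,0],[0,0,0]]]'
```

```text
clock: 6.1
tool_pos: [0.6073, -0.2135, 0.0494]
eef_rot: [0.688, 0.726, 0.0, 0.001]
contact_force: [-0.1, 1.0, -0.1]
gripper_width: 0.0123
finger_force: 24.9
```

```bash
python3 -m pendant '[[1,[0,0,0.004],[0,0,0]],[1,[0,0,0],[0,0,0]],[0.5,[0,0,0],[0,0,0]],[0.5,[0,0,0],[0,0,0]],[0.5,[0,0,0],[0,0,0]],[0.5,[0,0,-0.02],[0,0,0]],[0.5,[0,0,-0.04],[0,0,0]],[-1,[0,0,-0.04],[0,0,0]],[-1,[0,0,-0.04],[0,0,0]],[-1,[0,0,-0.04],[0,0,0]],[-1,[0,0,-0.03],[0,0,0]],[-1,[0,0,0],[0,0,0]]]'; python3 - <<'E'
from h import *
c=r.camera('wrist');save('w3.png',c['image']);np.savez('/tmp/w3',**{k:np.array(v) for k,v in c.items()})
W=load('w2');P=cloud(W);im=W['image'].astype(int);mx=im.max(2);v,u=np.mgrid[:480,:640]
def q(a,b,c,d,m):return P[(u>=a)&(u<=b)&(v>=c)&(v<=d)&(W['depth']>0)&m]
a=q(295,340,170,222,P[...,2]>.13);b=q(285,325,87,93,P[...,2]>.13)
cyl(a,.011);cyl(np.vstack([a,b]),.011)
ro=q(255,360,95,170,(mx<45)&(P[...,2]>.135));cyl(ro,.027)
cyl(q(430,480,80,205,P[...,2]>.13),.011)
sh=q(270,330,45,80,(P[...,2]>.135));cyl(sh,.0155);print(np.percentile(sh,[2,50,98],axis=0))
E
```

```text
clock: 7.3
tool_pos: [0.6083, -0.214, 0.2608]
eef_rot: [0.688, 0.726, 0.002, 0.006]
contact_force: [0.3, -1.0, 0.8]
gripper_width: 0.0854
finger_force: 0.0
n 1832 x 0.4882 at y 0.1238 z 0.1293 slope -0.1375 (-7.83 deg) med|res| 0.32mm  y range 0.1076 0.1393
n 2092 x 0.4872 at y 0.1314 z 0.1293 slope -0.1351 (-7.69 deg) med|res| 0.33mm  y range 0.1076 0.1862
n 5615 x 0.4830 at y 0.1626 z 0.1276 slope -0.0902 (-5.15 deg) med|res| 0.37mm  y range 0.1450 0.1796
n 4577 x 0.5723 at y 0.1566 z 0.1293 slope -0.1022 (-5.84 deg) med|res| 0.37mm  y range 0.1200 0.1900
n 1820 x 0.4781 at y 0.1992 z 0.1290 slope -0.1347 (-7.67 deg) med|res| 0.40mm  y range 0.1903 0.2078
[[0.4643517  0.19026989 0.13595924]
 [0.47849656 0.19923575 0.14269184]
 [0.49206514 0.2077954  0.14554395]]
```

View pics/w3.png

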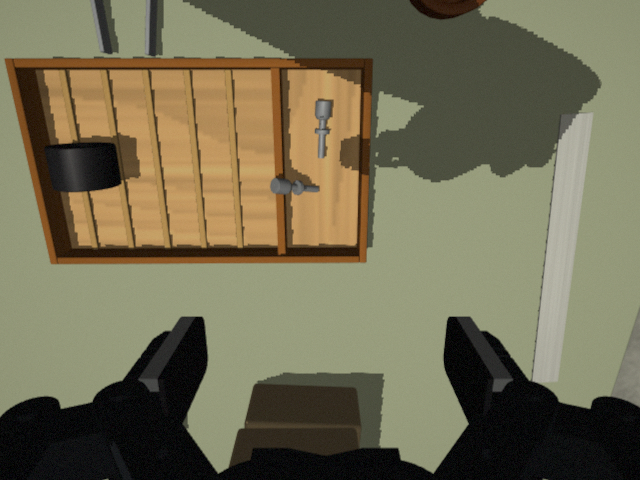

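The pin is in the narrow part, but its knob leans on the partition at (281,187). Pin2 is at (322,125) and roller2 at (85,165). I'll nudge the knob off the partition.

```bash
python3 - <<'E'
from h import *
W=load('w3');P=cloud(W);v,u=np.mgrid[:480,:640]
def b(a,bb,c,d,m):
    q=P[(u>=a)&(u<=bb)&(v>=c)&(v<=d)&(W['depth']>0)&m];print(len(q),np.percentile(q,[1,50,99],axis=0).round(4).tolist());return q
b(268,322,175,200,P[...,2]>.027)       # pin knob
b(300,325,180,196,P[...,2]>.013)
for v_ in(90,120,150,220): 
    for a in (271,): 
        q=P[v_,265:300];print('row',v_,q[q[:,2]>.02][:,0].round(4)[[0,-1]],q[17].round(4))
q=b(0,380,55,270,(P[...,2]>.031)&(P[...,2]<.040));print(cv2.minAreaRect((q[:,:2]*1000).astype(np.float32)))
k=b(40,125,140,195,P[...,2]>.045);cv=np.median(k,0);
# roller2 axis
print('r2 minrect',cv2.minAreaRect((k[:,:2]*1000).astype(np.float32)))
ribs=[P[v_,u_].round(4).tolist() for u_,v_ in((73,120),(112,120),(154,120),(194,120),(234,120),(204,235),(241,235),(166,235))];print(ribs)
for v_ in (110,220): print([ (i,P[v_,i,0].round(4),P[v_,i,2].round(4)) for i in range(100,250,3)])
delta([.56,-.22,.1],93.1)
E
```

```text
519 [[0.5629, -0.2217, 0.0275], [0.5732, -0.2068, 0.0403], [0.5907, -0.1989, 0.0488]]
137 [[0.5879, -0.215, 0.0136], [0.5943, -0.2105, 0.0226], [0.6045, -0.2036, 0.0333]]
row 90 [0.5617 0.5683] [ 0.5681 -0.1261  0.0077]
row 120 [0.5628 0.5695] [ 0.5696 -0.1514  0.0194]
row 150 [0.564 0.571] [ 0.571  -0.1765  0.0297]
row 220 [0.5678 0.6032] [ 0.5725 -0.2404  0.0315]
10107 [[0.3478, -0.2901, 0.0311], [0.4883, -0.1764, 0.0351], [0.6506, -0.1003, 0.0378]]
((499.13885498046875, -195.67697143554688), (300.6686706542969, 179.91110229492188), 3.0659332275390625)
2708 [[0.3799, -0.215, 0.0457], [0.4077, -0.1962, 0.0599], [0.4248, -0.1791, 0.064]]
r2 minrect ((400.8743591308594, -197.56295776367188), (49.77617263793945, 36.21843338012695), 3.2833404541015625)
[[0.3813, -0.1616, 0.0129], [0.4167, -0.1597, 0.0141], [0.4539, -0.1578, 0.0131], [0.4898, -0.1559, 0.013], [0.5255, -0.1541, 0.0118], [0.4944, -0.265, 0.0128], [0.531, -0.2629, 0.0137], [0.4575, -0.2665, 0.0138]]
[(100, np.float64(0.4049), np.float64(0.0098)), (103, np.float64(0.4076), np.float64(0.0099)), (106, np.float64(0.4103), np.fl
[... 3976 characters left out ...]
06), np.float64(0.0082)), (214, np.float64(0.5039), np.float64(0.0095)), (217, np.float64(0.5069), np.float64(0.0095)), (220, np.float64(0.5096), np.float64(0.0085)), (223, np.float64(0.5127), np.float64(0.0094)), (226, np.float64(0.5155), np.float64(0.0089)), (229, np.float64(0.5184), np.float64(0.0082)), (232, np.float64(0.5219), np.float64(0.0111)), (235, np.float64(0.5245), np.float64(0.0096)), (238, np.float64(0.5279), np.float64(0.0116)), (241, np.float64(0.5309), np.float64(0.0121)), (244, np.float64(0.5333), np.float64(0.0092)), (247, np.float64(0.5362), np.float64(0.0091))]
tool-shift [-0.0032 -0.0489  0.1573]
yaw 93.09 turn about tool z(rad) -0.0001 tilt z [ 0.0065 -0.0031 -1.    ]
```

```bash
python3 -m pendant '[[1,[0.004,-0.036,0.02],[0,0,0]],[1,[0.005,-0.037,0.02],[0,0,0]],[1,[0,0,0.04],[0,0,0]],[1,[0,0,0.04],[0,0,0]],[1,[0,0,0.04],[0,0,0]],[1,[0,0,0.03],[0,0,0]],[1,[0,0,0.02],[0,0,0]],[1,[0,0,0.015],[0,0,0]],[1,[0,0,0],[0,0,0]]]'
```

```text
clock: 8.25
tool_pos: [0.5298, -0.2064, 0.0246]
eef_rot: [0.688, 0.726, -0.001, -0.004]
contact_force: [0.2, 0.8, 0.7]
gripper_width: 0.0001
finger_force: 0.0
```

```bash
python3 -m pendant '[[1,[0,0.01,0],[0,0,0]],[1,[0,0.008,0],[0,0,0]],[1,[0,0.008,0],[0,0,0]],[1,[0,0.008,0],[0,0,0]],[1,[0,0.006,0],[0,0,0]],[1,[0,0,0],[0,0,0]],[1,[0,0,-0.04],[0,0,0]],[1,[0,0,-0.04],[0,0,0]],[-1,[0,-0.02,-0.045],[0,0,0]],[-1,[0,-0.02,-0.045],[0,0,0]],[-1,[0,0,-0.045],[0,0,0]],[-1,[0,0,0],[0,0,0]]]'; python3 - <<'E'
from h import *
c=r.camera('wrist');save('w4.png',c['image'][:300]);np.savez('/tmp/w4',**{k:np.array(v) for k,v in c.items()})
E
```

```text
clock: 9.45
tool_pos: [0.5365, -0.2097, 0.2538]
eef_rot: [0.688, 0.726, 0.002, 0.008]
contact_force: [1.1, 0.4, 1.2]
gripper_width: 0.0577
finger_force: 0.0
```

View pics/w4.png

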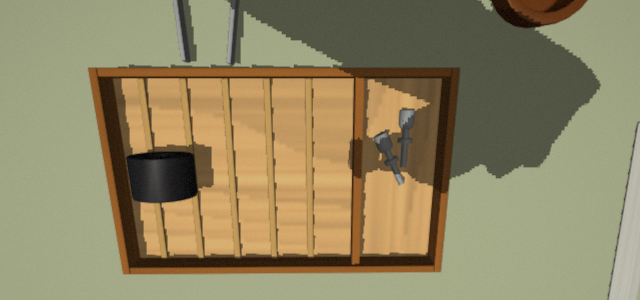

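The pin now lies flat in the narrow part at (390,155), beside pin2 at (405,135). Roller2 is untouched. Next I hover over the roller and remeasure.

```bash
python3 -m pendant '[[-1,[0.0417,-0.0037,0],[0,0,0]],[-1,[0.0417,-0.0037,0],[0,0,0]],[-1,[0.0417,-0.0037,0],[0,0,0]],[-1,[0.0417,-0.0037,0],[0,0,0]],[-1,[0.0417,-0.0037,0],[0,0,0]],[-1,[0.0417,-0.0037,0],[0,0,0]],[-1,[0.0417,-0.0037,0],[0,0,0]],[-1,[0.0417,-0.0037,0],[0,0,0]],[-1,[0.0417,-0.0037,0],[0,0,-0.036]],[-1,[0,0,0.035],[0,0,0]],[-1,[0,0,0.02],[0,0,0]],[-1,[0,0,0],[0,0,0]],[-1,[0,0,0],[0,0,0]],[-1,[0,0,0],[0,0,0]]]'; python3 - <<'E'
from h import *
delta([.483,.1626,.108],95.15)
for i in range(4):
    c=r.camera('wrist');t,q,o=tool();print(t.round(4),np.round(o['contact_force'],2),np.round(o['moment'],3))
np.savez('/tmp/w5',**{k:np.array(v) for k,v in c.items()})
W=load('w5');P=cloud(W);mx=W['image'].max(2).astype(int)
e=np.abs(P[...,0]-.483)
m=(W['depth']>0)&(mx<45)&(e<.035)&(P[...,1]>.14)&(P[...,1]<.185)&(P[...,2]>.135)&(P[...,2]<.158)
x,ym=cyl(P[m],.027)
m=(W['depth']>0)&(e<.03)&(P[...,1]>.1)&(P[...,1]<.138)&(P[...,2]>.13)&(P[...,2]<.145);cyl(P[m],.011) if m.sum()>50 else print('no axle')
delta([.483,.1626,.108],95.15)
E
```

```text
clock: 10.9
tool_pos: [0.4802, 0.165, 0.1899]
eef_rot: [0.675, 0.738, 0.001, 0.001]
contact_force: [0.2, 0.6, -0.2]
gripper_width: 0.0851
finger_force: 0.0
tool-shift [-0.0027  0.0024  0.0819]
yaw 95.13 turn about tool z(rad) -0.0004 tilt z [ 2.e-03  5.e-04 -1.e+00]
[0.4804 0.165  0.1903] [-0.17  0.24 -0.4 ] [ 0.031  0.005 -0.018]
[0.4804 0.1649 0.1904] [0.25 0.51 0.08] [-0.021 -0.024 -0.062]
[0.4803 0.1649 0.1903] [-0.03 -0.8  -0.17] [ 0.032 -0.025  0.008]
[0.4802 0.1649 0.1901] [-1.12 -0.25  0.3 ] [-0.028 -0.033 -0.011]
n 7359 x 0.4827 at y 0.1653 z 0.1275 slope -0.0904 (-5.16 deg) med|res| 0.39mm  y range 0.1458 0.1814
n 2043 x 0.4886 at y 0.1200 z 0.1293 slope -0.1340 (-7.63 deg) med|res| 0.31mm  y range 0.1021 0.1358
tool-shift [-0.0026  0.0024  0.0821]
yaw 95.12 turn about tool z(rad) -0.0006 tilt z [ 2.4e-03  6.0e-04 -1.0e+00]
```

```bash
python3 - <<'E'
from h import *
W=load('w2');P=cloud(W);v,u=np.mgrid[:480,:640]
for a,b,c,d,lo,hi in((306,346,300,360,.24,.275),(314,328,282,300,.2,.26)):
    q=P[(u>=a)&(u<=b)&(v>=c)&(v<=d)&(P[...,2]>lo)&(P[...,2]<hi)&(W['depth']>0)]
    print(len(q),np.percentile(q,[2,50,98],axis=0).round(4).tolist())
for row in (325,335,345): print(row,[(i,P[row,i].round(4).tolist()) for i in range(296,356,4)])
# finger midline by depth in w2 and w5 
E
```

```text
1973 [[0.4867, 0.0916, 0.2462], [0.4933, 0.101, 0.2616], [0.4998, 0.1093, 0.2719]]
250 [[0.4882, 0.0977, 0.213], [0.491, 0.0997, 0.2226], [0.4942, 0.1038, 0.2381]]
325 [(296, [0.4834, 0.1089, 0.2684]), (300, [0.4847, 0.1088, 0.2682]), (304, [0.486, 0.1087, 0.2681]), (308, [0.4868, 0.1021, 0.2566]), (312, [0.4883, 0.1017, 0.2559]), (316, [0.4897, 0.1031, 0.2582]), (320, [0.4912, 0.1035, 0.259]), (324, [0.4926, 0.1042, 0.2601]), (328, [0.494, 0.1042, 0.2602]), (332, [0.4954, 0.1035, 0.2589]), (336, [0.4969, 0.1029, 0.2579]), (340, [0.4984, 0.1015, 0.2554]), (344, [0.4994, 0.1058, 0.2628]), (348, [0.5004, 0.1092, 0.2687]), (352, [0.5016, 0.1095, 0.2693])]
335 [(296, [0.4838, 0.109, 0.2747]), (300, [0.485, 0.1092, 0.275]), (304, [0.4863, 0.1094, 0.2754]), (308, [0.4869, 0.1, 0.2598]), (312, [0.4884, 0.1006, 0.2608]), (316, [0.4898, 0.1021, 0.2633]), (320, [0.4912, 0.1016, 0.2624]), (324, [0.4926, 0.1013, 0.262]), (328, [0.494, 0.1012, 0.2618]), (332, [0.4953, 0.102, 0.2631]), (336, [0.4968, 0.1009, 0.2613]), (340, [0.4982, 0.1012, 0.2617]), (344, [0.4994, 0.1027, 0.2642]), (348, [0.5, 0.1091, 0.2748]), (352, [0.5013, 0.109, 0.2747])]
345 [(296, [0.4842, 0.1096, 0.2814]), (300, [0.4853, 0.1092, 0.2806]), (304, [0.4866, 0.1095, 0.2811]), (308, [0.487, 0.097, 0.2615]), (312, [0.4884, 0.0975, 0.2623]), (316, [0.4898, 0.0977, 0.2626]), (320, [0.4912, 0.0975, 0.2622]), (324, [0.4926, 0.0974, 0.262]), (328, [0.494, 0.0973, 0.262]), (332, [0.4954, 0.0974, 0.262]), (336, [0.4968, 0.0973, 0.2619]), (340, [0.4982, 0.0972, 0.2617]), (344, [0.4995, 0.0991, 0.2647]), (348, [0.4997, 0.1092, 0.2806]), (352, [0.5009, 0.1094, 0.2808])]
```

```bash
python3 -m pendant '[[-1,[-0.002,0.002,0.02],[0,0,0]],[-1,[0,0,0.02],[0,0,0]],[-1,[0,0,0.02],[0,0,0]],[-1,[0,0,0.015],[0,0,0]],[-1,[0,0,0.008],[0,0,0]],[-1,[0,0,0],[0,0,0]],[-1,[0,0,0],[0,0,0]],[-1,[0,0,0],[0,0,0]]]'; python3 - <<'E'
from h import *
delta([.4823,.163,.107],95.15)
E
```

```text
clock: 11.9
tool_pos: [0.4824, 0.1634, 0.107]
eef_rot: [0.675, 0.738, 0.001, 0.001]
contact_force: [0.1, -0.3, -0.2]
gripper_width: 0.0853
finger_force: 0.0
tool-shift [-0.0004 -0.0001 -0.    ]
yaw 95.16 turn about tool z(rad) 0.0001 tilt z [ 2.3e-03  4.0e-04 -1.0e+00]
```

```bash
python3 -m pendant '[[-0.15,[0,0,0],[0,0,0]],[-0.22,[0,0,0],[0,0,0]],[-0.24,[0,0,0],[0,0,0]],[-0.24,[0,0,0],[0,0,0]],[-0.24,[0,0,0],[0,0,0]]]' 20; 
```

```text
clock: 12.4
tool_pos: [0.4819, 0.1633, 0.1064]
eef_rot: [0.675, 0.738, 0.001, 0.0]
contact_force: [-0.5, 0.3, 2.8]
gripper_width: 0.0534
finger_force: 21.1
```

```bash
cat > f.py <<'E'
from h import *
def rd(n=4):
    F=[];M=[];T=[]
    for i in range(n):
        r.camera('wrist');t,q,o=tool();F.append(o['contact_force']);M.append(o['moment']);T.append(t)
    x=q.apply([1,0,0]);print('F',np.mean(F,0).round(2),'M',np.mean(M,0).round(3),'T',np.mean(T,0).round(4),'yaw %.2f'%np.degrees(np.arctan2(x[1],x[0])),'w',round(o['gripper_width'],4),'ff',round(o['finger_force'],1),'t',o['clock'])
rd()
E
python3 f.py; python3 -m pendant '[[-0.24,[0,0,-0.001],[0,0,0]],[-0.24,[0,0,0],[0,0,0]],[-0.24,[0,0,0],[0,0,0]]]' >/dev/null; python3 f.py
```

```text
F [-0.94 -0.02  4.27] M [-0.037  0.012  0.02 ] T [0.4819 0.1633 0.1064] yaw 95.16 w 0.0534 ff 21.2 t 12.6
F [ 2.54  0.7  -0.12] M [ 0.084 -0.467  0.063] T [0.4817 0.1633 0.1065] yaw 95.16 w 0.0535 ff 21.3 t 13.1
```

```bash
python3 -c "
from f import *
rd(8)"
```

```text
F [ 3.05  1.27 -0.9 ] M [ 0.135 -0.585  0.042] T [0.4817 0.1633 0.1066] yaw 95.16 w 0.0536 ff 21.3 t 13.3
F [ 3.25  0.69 -0.92] M [ 0.115 -0.658  0.051] T [0.4816 0.1632 0.1066] yaw 95.16 w 0.0536 ff 21.3 t 13.7
```

```bash
python3 -m pendant '[[-0.24,[0,0.0008,0],[0,0,0]],[-0.24,[0,0,0],[0,0,0]],[-0.24,[0,0,0],[0,0,0]]]' >/dev/null; python3 f.py; python3 -m pendant '[[-0.24,[0,0,0],[0,0,-0.022]],[-0.24,[0,0,0],[0,0,0]],[-0.24,[0,0,0],[0,0,0]]]' >/dev/null; python3 f.py;
```

```text
F [0.09 0.3  0.35] M [ 0.005 -0.096  0.008] T [0.4817 0.1632 0.1066] yaw 95.16 w 0.0537 ff 21.4 t 14.2
F [-0.09 -0.08 -0.41] M [-0.023  0.053  0.03 ] T [0.4819 0.1632 0.1064] yaw 96.42 w 0.0535 ff 21.3 t 14.7
```

```bash
python3 -m pendant '[[-0.24,[0,0,-0.0007],[0,0,-0.022]],[-0.24,[0,0,0],[0,0,0]],[-0.24,[0,0,0],[0,0,0]]]' >/dev/null; python3 f.py;  python3 -m pendant '[[-0.24,[0,0,-0.0007],[0,0,0]],[-0.24,[0,0,0],[0,0,0]],[-0.24,[0,0,0],[0,0,0]]]' >/dev/null; python3 f.py;
```

```text
F [ 0.27  0.09 -1.67] M [-0.014  0.009  0.005] T [0.4822 0.1633 0.1073] yaw 97.68 w 0.0534 ff 21.4 t 15.2
F [ 0.18  0.2  -1.73] M [-0.011 -0.015  0.03 ] T [0.4823 0.1633 0.1081] yaw 97.68 w 0.0541 ff 21.4 t 15.7
```

```bash
python3 -m pendant '[[-0.24,[-0.003,0,0],[0,0,0]],[-0.24,[-0.003,0,0],[0,0,0]],[-0.24,[-0.003,0,0],[0,0,0]],[-0.24,[-0.003,0,0],[0,0,0]],[-0.24,[0,0,0],[0,0,0]]]' ; python3 f.py;  python3 -m pendant '[[-0.24,[-0.003,0,0],[0,0,0]],[-0.24,[-0.003,0,0],[0,0,0]],[-0.24,[-0.003,0,0],[0,0,0]],[-0.24,[-0.003,0,0],[0,0,0]],[-0.24,[0,0,0],[0,0,0]]]'; python3 f.py
```

```text
clock: 16.2
tool_pos: [0.4839, 0.1509, 0.1081]
eef_rot: [0.658, 0.753, -0.0, 0.0]
contact_force: [-0.1, -0.2, -1.4]
gripper_width: 0.0533
finger_force: 21.4
F [ 0.14 -0.01 -1.99] M [-0.027 -0.018  0.003] T [0.4839 0.1513 0.1081] yaw 97.68 w 0.0539 ff 21.4 t 16.4
clock: 16.9
tool_pos: [0.4855, 0.139, 0.1081]
eef_rot: [0.658, 0.753, -0.0, 0.0]
contact_force: [-0.2, 0.2, -1.5]
gripper_width: 0.0536
finger_force: 21.4
F [ 0.33 -0.07 -1.32] M [-0.005 -0.013  0.003] T [0.4855 0.1394 0.1081] yaw 97.68 w 0.0536 ff 21.4 t 17.1
```

```bash
for i in 1; do python3 -m pendant '[[-0.24,[-0.003,0,0],[0,0,0]],[-0.24,[-0.003,0,0],[0,0,0]],[-0.24,[-0.003,0,0],[0,0,0]],[-0.24,[-0.003,0,0],[0,0,0]],[-0.24,[-0.003,0,0],[0,0,0]],[-0.24,[-0.003,0,0],[0,0,0]],[-0.24,[0,0,0],[0,0,0]]]' ; python3 f.py; done
```

```text
clock: 17.8
tool_pos: [0.4879, 0.1212, 0.1081]
eef_rot: [0.658, 0.753, -0.0, 0.0]
contact_force: [0.2, -0.0, -2.3]
gripper_width: 0.0535
finger_force: 21.4
F [ 0.17 -0.37 -1.52] M [ 0.015  0.011 -0.008] T [0.4879 0.1216 0.1081] yaw 97.68 w 0.0536 ff 21.4 t 18.0
```

```bash
python3 -m pendant '[[-0.24,[-0.003,0,0],[0,0,0]],[-0.24,[-0.003,0,0],[0,0,0]],[-0.24,[-0.003,0,0],[0,0,0]],[-0.24,[-0.003,0,0],[0,0,0]],[-0.24,[-0.003,0,0],[0,0,0]],[-0.24,[-0.003,0,0],[0,0,0]],[-0.24,[0,0,0],[0,0,0]]]' ; python3 f.py
```

```text
clock: 18.7
tool_pos: [0.4903, 0.1033, 0.1081]
eef_rot: [0.658, 0.753, -0.0, 0.0]
contact_force: [0.6, 0.7, -1.1]
gripper_width: 0.0539
finger_force: 21.4
F [ 0.29 -0.17 -1.48] M [-0.001  0.049 -0.001] T [0.4903 0.1038 0.1081] yaw 97.68 w 0.0535 ff 21.4 t 18.9
```

```bash
python3 -m pendant '[[-0.24,[-0.003,0,0],[0,0,0]],[-0.24,[-0.003,0,0],[0,0,0]],[-0.24,[-0.003,0,0],[0,0,0]],[-0.24,[-0.003,0,0],[0,0,0]],[-0.24,[-0.003,0,0],[0,0,0]],[-0.24,[-0.003,0,0],[0,0,0]],[-0.24,[0,0,0],[0,0,0]]]' ; python3 f.py
```

```text
clock: 19.6
tool_pos: [0.4927, 0.0855, 0.1081]
eef_rot: [0.658, 0.753, -0.0, 0.0]
contact_force: [-1.0, -0.2, -1.8]
gripper_width: 0.0538
finger_force: 21.4
F [ 0.08 -0.05 -1.44] M [ 0.002  0.014 -0.003] T [0.4927 0.0859 0.1081] yaw 97.68 w 0.0536 ff 21.4 t 19.8
```

```bash
python3 -m pendant '[[-0.24,[-0.004,0,0],[0,0,0]],[-0.24,[-0.004,0,0],[0,0,0]],[-0.24,[-0.004,0,0],[0,0,0]],[-0.24,[-0.004,0,0],[0,0,0]],[-0.24,[-0.004,0,0],[0,0,0]],[-0.24,[-0.004,0,0],[0,0,0]],[-0.24,[-0.004,0,0],[0,0,0]],[-0.24,[-0.004,0,0],[0,0,0]],[-0.24,[-0.004,0,0],[0,0,0]],[-0.24,[-0.004,0,0],[0,0,0]],[-0.24,[0,0,0],[0,0,0]]]' ; python3 - <<'E'
from f import *
c=r.camera('wrist');save('w6.png',c['image'])
a=np.radians(3.07);X=np.array([np.cos(a),np.sin(a)]);t=np.array([.4991-.0007,-.1957]);p=t+.008*X;print(p)
delta([*p,.1],93.07)
E
```

```text
clock: 20.9
tool_pos: [0.4981, 0.0458, 0.1081]
eef_rot: [0.658, 0.753, -0.0, 0.0]
contact_force: [0.0, 1.1, -1.6]
gripper_width: 0.0535
finger_force: 21.4
F [ 0.01 -0.15 -1.74] M [ 0.003 -0.015  0.025] T [0.498  0.0463 0.1081] yaw 97.68 w 0.0538 ff 21.4 t 21.1
[ 0.50638852 -0.19527155]
tool-shift [-0.2407 -0.024   0.0081]
yaw 97.69 turn about tool z(rad) 0.0806 tilt z [-0.e+00  1.e-04 -1.e+00]
```

View pics/w6.png

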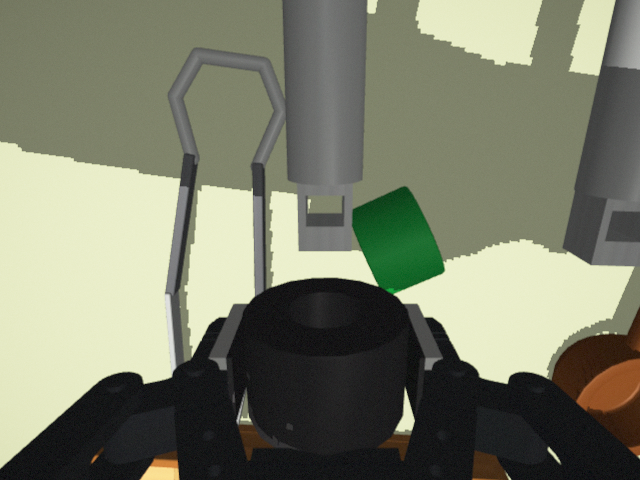

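The roller is free of the axle and held at (322,360). The axle's empty end is at (325,220). I'm carrying it to the slot between the ribs at 26 and -10.

```bash
python3 -m pendant '[[-0.24,[-0.02,-0.002,0],[0,0,0]],[-0.24,[-0.03,-0.003,0],[0,0,0]],[-0.24,[-0.035,-0.0035,0],[0,0,0]],[-0.24,[-0.035,-0.0035,0],[0,0,0]],[-0.24,[-0.035,-0.0035,0],[0,0,0]],[-0.24,[-0.035,-0.0035,0],[0,0,0]],[-0.24,[-0.03,-0.003,0],[0,0,0]],[-0.24,[-0.0207,-0.002,0],[0,0,0]],[-0.24,[0,0,0.01],[0,0,0.04]],[-0.24,[0,0,0.02],[0,0,0.04]],[-0.24,[0,0,0.015],[0,0,0]],[-0.24,[0,0,0.01],[0,0,0]],[-0.24,[0,0,0],[0,0,0]],[-0.24,[0,0,0],[0,0,0]]]'; python3 - <<'E'
from f import *
delta([.50639,-.19527,.017],93.07)
E
```

```text
clock: 22.55
tool_pos: [0.5064, -0.1951, 0.0531]
eef_rot: [0.687, 0.726, -0.0, -0.0]
contact_force: [-0.1, -0.6, -1.4]
gripper_width: 0.0535
finger_force: 21.6
F [ 0.02  0.14 -1.71] M [-0.012 -0.022  0.046] T [ 0.5071 -0.1956  0.0541] yaw 93.11 w 0.0538 ff 21.6 t 22.75
tool-shift [ 0.0006 -0.0009  0.0373]
yaw 93.11 turn about tool z(rad) 0.0007 tilt z [ 0.0019 -0.001  -1.    ]
```

Lowering, then easing down the last few mm while watching the force.

```bash
python3 -m pendant '[[-0.24,[0.0005,-0.0008,0.008],[0,0,0]],[-0.24,[0,0,0.008],[0,0,0]],[-0.24,[0,0,0.006],[0,0,0]],[-0.24,[0,0,0.004],[0,0,0]],[-0.24,[0,0,0.003],[0,0,0]],[-0.24,[0,0,0.003],[0,0,0]],[-0.24,[0,0,0],[0,0,0]],[-0.24,[0,0,0],[0,0,0]]]'; python3 f.py;python3 -m pendant '[[-0.24,[0,0,0.001],[0,0,0]],[-0.24,[0,0,0.001],[0,0,0]],[-0.24,[0,0,0],[0,0,0]],[-0.24,[0,0,0],[0,0,0]]]'; python3 f.py
```

```text
clock: 23.55
tool_pos: [0.5056, -0.195, 0.0212]
eef_rot: [0.688, 0.726, 0.0, 0.0]
contact_force: [-0.3, -0.5, -1.8]
gripper_width: 0.0534
finger_force: 21.6
F [ 0.07 -0.04 -1.57] M [-0.025  0.01   0.029] T [ 0.5058 -0.1951  0.0214] yaw 93.09 w 0.0536 ff 21.6 t 23.75
clock: 24.15
tool_pos: [0.5055, -0.1949, 0.019]
eef_rot: [0.688, 0.726, -0.0, -0.0]
contact_force: [1.7, -0.1, -0.9]
gripper_width: 0.0533
finger_force: 21.6
F [-0.11 -0.49 -1.8 ] M [ 0.005  0.004 -0.001] T [ 0.5056 -0.195   0.0191] yaw 93.09 w 0.0539 ff 21.6 t 24.35
```

```bash
python3 -m pendant '[[-0.24,[0,0.0005,0.001],[0,0,0]],[-0.24,[0,0,0.0005],[0,0,0]],[-0.24,[0,0,0],[0,0,0]],[-0.24,[0,0,0],[0,0,0]]]' >/dev/null; python3 f.py;python3 -m pendant '[[-0.24,[0,0,0.0007],[0,0,0]],[-0.24,[0,0,0],[0,0,0]],[-0.24,[0,0,0],[0,0,0]]]'>/dev/null; python3 f.py
```

```text
F [-0.4  -0.43 -1.63] M [0.006 0.001 0.008] T [ 0.5061 -0.1949  0.0176] yaw 93.09 w 0.0533 ff 21.6 t 24.95
F [-0.03 -0.11 -1.41] M [-0.029 -0.007 -0.041] T [ 0.5061 -0.1949  0.0169] yaw 93.10 w 0.054 ff 21.6 t 25.45
```

```bash
python3 -m pendant '[[-0.24,[0,0,0.0007],[0,0,0]],[-0.24,[0,0,0],[0,0,0]],[-0.24,[0,0,0],[0,0,0]]]' >/dev/null; python3 f.py;python3 -m pendant '[[-0.24,[0,0,0.0007],[0,0,0]],[-0.24,[0,0,0],[0,0,0]],[-0.24,[0,0,0],[0,0,0]]]'>/dev/null; python3 f.py
```

```text
F [-0.55 -0.29 -1.63] M [ 0.024 -0.028  0.002] T [ 0.506  -0.1949  0.0162] yaw 93.09 w 0.0536 ff 21.6 t 25.95
F [ 0.64  0.08 -1.2 ] M [-0.003 -0.003 -0.001] T [ 0.5061 -0.1949  0.0155] yaw 93.10 w 0.0538 ff 21.6 t 26.45
```

```bash
python3 -m pendant '[[-0.24,[0,0,0.0007],[0,0,0]],[-0.24,[0,0,0],[0,0,0]],[-0.24,[0,0,0],[0,0,0]]]' >/dev/null; python3 f.py;python3 -m pendant '[[-0.24,[0,0,0.0007],[0,0,0]],[-0.24,[0,0,0],[0,0,0]],[-0.24,[0,0,0],[0,0,0]]]'>/dev/null; python3 f.py
```

```text
F [ 0.44 -0.23 -0.81] M [-0.014 -0.02   0.001] T [ 0.5062 -0.195   0.0149] yaw 93.09 w 0.0533 ff 21.7 t 26.95
F [-2.1   0.58  5.39] M [ 0.205  0.483 -0.006] T [ 0.5062 -0.1951  0.0149] yaw 93.09 w 0.0538 ff 22.3 t 27.45
```

Touchdown. I ease back 0.6 mm and release partly, since the partition is close.

```bash
python3 -m pendant '[[-0.24,[0,0,-0.0006],[0,0,0]],[-0.24,[0,0,0],[0,0,0]],[-0.28,[0,0,0],[0,0,0]],[-0.32,[0,0,0],[0,0,0]],[-0.4,[0,0,0],[0,0,0]],[-0.4,[0,0,0],[0,0,0]],[-0.4,[0,0,0],[0,0,0]]]'; python3 f.py
```

```text
clock: 28.15
tool_pos: [0.506, -0.1949, 0.0145]
eef_rot: [0.688, 0.726, -0.0, -0.0]
contact_force: [0.1, -0.3, 0.1]
gripper_width: 0.0595
finger_force: 0.0
F [0.05 0.13 0.26] M [-0.007 -0.009  0.023] T [ 0.506  -0.1949  0.0146] yaw 93.10 w 0.0602 ff 0.0 t 28.35
```

```bash
python3 -m pendant '[[-0.4,[0,0,-0.01],[0,0,0]],[-0.4,[0,0,-0.02],[0,0,0]],[-0.4,[0,0,-0.03],[0,0,0]],[-0.4,[0,0,-0.04],[0,0,0]],[-0.4,[0,0,-0.04],[0,0,0]],[-0.4,[0,0,-0.04],[0,0,0]],[-0.4,[0,0,-0.04],[0,0,0]],[-0.4,[0,0,-0.04],[0,0,0]],[-0.4,[0,0,0],[0,0,0]],[-0.4,[0,0,0],[0,0,0]],[-0.4,[0,0,0],[0,0,0]]]'; python3 - <<'E'
from h import *
c=r.camera('scene');save('s9.png',c['image'])
E
```

```text
clock: 29.45
tool_pos: [0.5057, -0.1947, 0.2738]
eef_rot: [0.688, 0.726, -0.0, -0.001]
contact_force: [-0.0, 0.6, -0.5]
gripper_width: 0.0598
finger_force: 0.0
```

View pics/s9.png

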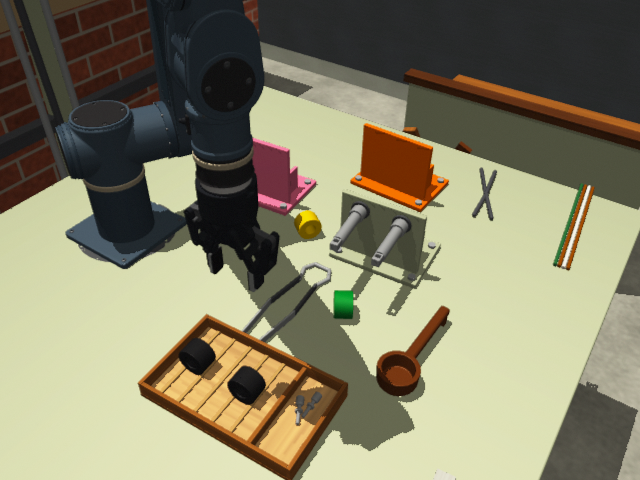

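The picture shows the roller seated between the ribs at (247,384) and both pins in the narrow part near (306,406). Roller2 at (197,356), the jacks and the block are undisturbed, and both axles are bare. I'm handing it in.

```bash
python3 -c "
from rig import r
print(r.sign_off())"
```

```text
the job is handed in; nothing more can be done
None
```

The job is handed in at about 29.5 s (no verdict shown): the pin, nudged once off the tray's partition, and the roller are in the tray; no more than about 4 N showed at the wrist in the readings taken while the roller was on the axle, and the other roller and the tools were left untouched.

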